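# Slide a loaded slate out over the end of the pass shelf

### The arm

A 6-joint arm with a two-finger parallel gripper is mounted at the origin on the work surface. World frame = base frame: x ahead of the robot, y to its left, z up, the work surface at z = 0. Lengths are in m, angles in rad, forces in N, time in s.
With the tool pointing down it reaches from about 0.35 to 0.975 m from the base axis. Payload 4.9 kg.
Tool frame: the origin (TCP) lies at the very end of the fingers, on their centre line; the grasp point (between the pads) lies 19 mm behind it; z points along the fingers, x is the direction in which the jaws open and shut, and the axes are right-handed (so a half turn about z gives the same grasp; the last joint's range is limited). The gripper opens to 85 mm and grips with 20 to 120 N. Pads are 22 mm wide; open, the fingers measure 114 mm over their backs; the gripper's body (76 mm by 85 mm) begins 54 mm behind the grasp point. The pads swing forward as they close: fully open they stand 13 mm farther back than shut.
Start: joints at [1.086, 0.053, 1.613, -0, 1.476, -0.119], TCP at [0.224, 0.584, 0.231] pointing down, gripper open.
Joint ranges: [-3.01, 3.01], [-1.01, 2.22], [0.06, 2.58], [-1.02, 4.17], [0.09, 2.62], [-3.14, 3.14]. Speed limits (rad/s): [2.57, 2.57, 3.14, 3.14, 3.14, 3.14].

### API

Orientations are given as a rotation vector (axis times angle).
In Python, from station import readout, viewer, ctrl, nets gives the robot as it stands. The module is installed in compiled form; this text tells all that it offers.
- The arm moves only by the tool step_arm, never from a script. Its argument "moves" is a list that holds one entry, the list of rows, each a list of 4 numbers: the shift along the world's x, y, z in cm, then the turn about the world's z in rad. In form: [[[dx, dy, dz, yaw], ...]]. A call has 1 to 10 rows; each row shifts and turns the commanded pose from where the row before left it; what a row does not reach is not made up. A row lasts 1/12 s, in which the tool goes at most 41.7 mm and 7.16 degrees, less where a joint would pass 70% of its speed; a pose out of reach is approached as far as the arm can. A call is refused whole if a number of a shift passes 4.17 or a number of a turn 0.125, either way. A call with a gripper value outside its range is refused whole. "grip" is the closure, from 0 (fully open) to 1 (shut), set as the call begins (left out, the last holds). The fingers move at their own pace and stop on an object; "squeeze" is the grip in N (left out, the last holds). Time passes only in rows, so rows that do not move let the fingers close. It gives the time, the measured TCP pose, the force and the opening at its end, in the units of the state.
- readout.get_obs(): the state, without advancing time (a new reading comes with each control period).
- viewer.get_image(name): name is "side" or "top"; returns the picture (400x640x3 uint8, blue, green, red); there is no depth.
- viewer.calibration(name): a dict with "camera_matrix" (3x3 intrinsics, pixels), "R" (3x3) and "t" (3): a world point X has camera coordinates R X + t. Camera axes: x right, y down, z forward; pixel columns grow to the right and rows downward; lengths in m; the calibration is good to about 2 mm. A picture is of the moment at which its call begins. calibration takes no time and is no camera call.
- ctrl.finish_job(): hands the job in, once; it reports no verdict.
Trained networks look in the newest picture that a camera, given by its name, has taken for a name from the list of things; names that differ only in an ending like _2 or _b are one class to them, and where a whole thing is asked for, a point or a joint stands for the part that bears it (a point fixed in the world has none). Each returns a list of dicts, best first, with "confidence" (0 to 1); they miss things now and then, are a little off and sometimes report something else, mostly with a low value. They report only what shows in the picture. A call takes as long as a camera call. They do not tell look-alikes from the thing itself.
- nets.masks_of(camera, thing): "region" (400x640 bool, what is visible of it) and "box" ([left, top, right, bottom] in pixels, round what is visible of it).
- nets.pinpoint(camera, thing): "at" ([column, row] in pixels: a listed point, or the origin of a listed thing).
The state is a dict: "t": time; "q": joint angles; "dq": joint speeds; "effort": joint torques, N m; "tool_pos": TCP position; "tool_rot": TCP orientation; "contact_force": force on the tool from outside, world axes, zero at the start; "wrist_torque": the same for the moment, N m; "opening": finger opening in m.
Only numpy, scipy, OpenCV 4.12 (cv2) and the standard library are available. Lean on these libraries where they do the work, as an engineer would, in place of code of your own. Each camera call takes 0.05 s, during which the arm holds its last target. There are 200 camera calls.

### The job

Set the loaded slate ready for the waiter, who needs to get fingers under it: push it back and along the pass shelf until its long side lies flat against the steel rail at the back and about a quarter of its length sticks out past the shelf's open end, on the robot's right. Only push the slate, never lift it; the olive dish and the cheese ride along on it, upright and untouched. Leave everything else where it stands.

Things in the scene. Friction and masses are not known exactly. Their poses are not given: they have to be found in the camera images.
- shelf: Fixed pass shelf: brown plank on a dark steel frame, flat top 120 mm above the counter. Origin on the counter under the plank; own x points away from the robot, own y to the left. Plank x -110 to +105, y -300 to +300 mm. A bright 10 mm steel rail, 22 mm above the plank, runs along its back (inner face x = +90) and closes the left end (y = +300). Right end (y = -300) open, no front lip.
- shelf_end (a point): Back corner of the shelf's open right end: the point on the plank's top face (120 mm high) where the inner face of the back rail meets the end edge. Axes as the shelf's: x into the rail, -y straight out past the open end, z up.
- slate: Loose thin dark grey slate serving board, 110 mm (own x) by 220 mm (own y) by 8 mm thick, about 0.5 kg; it lies flat on the plank, a few cm short of the rail and slightly skew. Origin at the centre of its underside; own y roughly along the shelf, -y towards the open right end, own x towards the rail. It slides on the wood with moderate friction (about 3 to 6 N).
- slate_outer (a point): The slate's back right corner, at half thickness (4 mm above its underside): x +55, y -110 mm of the slate. Its short right-hand side is the one to overhang.
- slate_inner (a point): The slate's back left corner, at half thickness: x +55, y +110 mm of the slate.
- olives: Small round terracotta dish of olives, 60 mm across and 34 mm high, 0.1 kg, standing loose on the slate, in the half nearer its left end, its rim 25 mm or more from that end. Origin at the centre of its underside, z up.
- cheese: Wedge of pale cheese with dark rind, triangular, 59 mm sides and 30 mm high, 0.06 kg, loose on the slate in the half nearer the open end. Origin in the middle of its underside, z up.
- picks: Green glass jar of cocktail sticks with a cork top, 44 mm across, 60 mm high, loose at the left end of the shelf. Origin at the centre of its underside. Bystander.
- mustard: Small jar with a brass lid, 46 mm across, 62 mm high, loose at the left end of the shelf. Origin at the centre of its underside. Bystander.
- oil: Green oil cruet, 52 mm across, 150 mm high, on the counter in front of the shelf, at the robot's left. Origin at the centre of its underside. Bystander.
- knife: Long ham knife with a black handle, 360 mm long, 20 mm high, lying on a low white carving board in front of the shelf, at the robot's right. Origin at its underside near the handle, x towards the blade's tip. Bystander.
- tongs: Steel serving tongs, 230 mm long, 10 mm high, lying on the counter at the front of the shelf. Origin at the middle of their underside. Bystander.
Not all that is in view belongs to the job. What is shaped like the cheese but blue, red or turquoise is not meant.

How it is judged:
At the end, for the whole second after the job is handed in: The slate lies flat and still on the plank, its right-hand short side 38 to 72 mm (a quarter is 55 mm) past the shelf's open end, both corners of its back long side within 8 mm of the rail; the olive dish and the cheese stand upright on it (y of slate_outer in the frame of shelf_end between -0.072 and -0.038 m and x of each of slate_outer, slate_inner in the frame of shelf_end above -0.008 m and z of slate in the frame of shelf_end between -0.004 and 0.004 m and angle between slate's own z axis and vertical below 0.03 rad and linear speed of each of slate, olives, cheese below 0.01 m/s and x of olives in the frame of slate between -0.045 and 0.045 m and y of olives in the frame of slate between -0.1 and 0.1 m and z of olives in the frame of slate between 0.004 and 0.012 m and angle between each of olives, cheese's own z axis and vertical below 0.1 rad and x of cheese in the frame of slate between -0.045 and 0.045 m and y of cheese in the frame of slate between -0.1 and 0.1 m and z of cheese in the frame of slate between 0.004 and 0.012 m); the robot touches nothing.
It fails at once if the slate is lifted off the plank or tipped (z of slate in the frame of shelf_end above 0.012 m or angle between slate's own z axis and vertical above 0.12 rad).
It fails at once if the robot touches the olive dish or the cheese (contact force between any of olives, cheese and the arm above 1 N).
It fails at once if the olive dish or the cheese is lifted, tipped or falls off the slate (z of any of olives, cheese in the frame of slate above 0.02 m or z of any of olives, cheese in the frame of slate below 0 m or angle between any of olives, cheese's own z axis and vertical above 0.3 rad).
It fails at once if another thing (stick jar, mustard, oil bottle, knife, tongs) is moved more than 20 mm (distance of any of picks, mustard, oil, knife, tongs from where it was at the start of the episode above 0.02 m).
It also fails if it takes over 64 s, if anything falls off the work surface, if the arm or the gripper's body presses on something with over 40 N, if the wrist force passes 120 N, or if a joint passes its speed limit or range.

## Working session

There is one attempt and no reset: what is moved stays moved. The work goes in short steps, Python scripts to look and compute and a tool call to move; the robot and the scene stay as the last step left them, time stands still between calls to the robot, and variables do not carry over. Pictures are saved under pics/ and viewed, about 8 in all and at most 12, crops included, and the job is handed in when it is done.

Besides the shell and the picture viewer there is one more tool, called as name(argument=value, ...), one argument or row to a line, values as JSON. step_arm: Moves the arm, as the interface text tells. Its arguments: {"type":"object","properties":{"moves":{"type":"array","items":{"type":"array","items":{"type":"array","items":{"type":"number"}}}},"grip":{"type":"number"},"squeeze":{"type":"number"}},"required":["moves"]}

```bash
mkdir -p pics; cat > h.py <<'E'
import numpy as np, cv2
from station import readout, viewer, ctrl, nets
def ray(cam,px):
    c=viewer.calibration(cam);K,R,t=[np.array(c[k],float) for k in("camera_matrix","R","t")]
    t=t.reshape(3);return -R.T@t, R.T@np.linalg.inv(K)@np.array([px[0],px[1],1.])
def at_z(cam,px,z):
    o,d=ray(cam,px);return o+d*(z-o[2])/d[2]
def proj(cam,X):
    c=viewer.calibration(cam);K,R,t=[np.array(c[k],float) for k in("camera_matrix","R","t")]
    p=K@(R@np.array(X,float)+t.reshape(3));return p[:2]/p[2]
E
python3 - <<'E'
from h import *
for c in("top","side"):
    im=viewer.get_image(c);cv2.imwrite(f"pics/a_{c}.png",im)
    print(c,"cam at",ray(c,(320,200))[0].round(3))
    for th,z in(("shelf",0),("shelf_end",.12),("slate",.12),("slate_outer",.124),("slate_inner",.124),("olives",.128),("cheese",.128),("picks",.12),("mustard",.12)):
        for r in nets.pinpoint(c,th)[:3]:
            print(th,round(r["confidence"],2),np.round(r["at"]),at_z(c,r["at"],z).round(3))
o=readout.get_obs();print(o["t"],o["tool_pos"],o["tool_rot"],o["opening"])
E
```

```text
top cam at [0.226 0.011 1.499]
shelf 0.57 [317. 198.] [0.542 0.076 0.   ]
shelf_end 0.85 [413. 182.] [ 0.607 -0.218  0.12 ]
shelf_end 0.71 [347. 192.] [ 0.547 -0.019  0.12 ]
shelf_end 0.45 [225. 188.] [0.51  0.354 0.12 ]
slate 0.77 [328. 193.] [0.536 0.039 0.12 ]
slate_outer 0.74 [361. 178.] [ 0.596 -0.057  0.124]
slate_outer 0.15 [312. 185.] [0.555 0.089 0.124]
slate_inner 0.51 [228. 190.] [0.503 0.341 0.124]
olives 0.63 [309. 183.] [0.557 0.099 0.128]
cheese 0.77 [344. 192.] [ 0.544 -0.009  0.128]
cheese 0.71 [456. 200.] [ 0.564 -0.35   0.128]
cheese 0.66 [350. 151.] [ 0.677 -0.01   0.128]
mustard 0.64 [416. 182.] [ 0.61  -0.227  0.12 ]
mustard 0.53 [226. 190.] [0.504 0.35  0.12 ]
side cam at [ 0.283 -0.553  0.84 ]
shelf 0.69 [322. 209.] [0.541 0.086 0.   ]
shelf_end 0.95 [406. 274.] [ 0.605 -0.223  0.12 ]
slate 0.58 [331. 188.] [0.548 0.048 0.12 ]
slate_outer 0.77 [372. 214.] [ 0.604 -0.062  0.124]
slate_inner 0.68 [331. 154.] [0.59  0.154 0.124]
olives 0.91 [323. 171.] [0.548 0.103 0.128]
olives 0.69 [317. 110.] [0.619 0.337 0.128]
cheese 0.95 [431. 370.] [ 0.55  -0.407  0.128]
cheese 0.82 [369. 164.] [0.665 0.084 0.128]
cheese 0.79 [422. 246.] [ 0.664 -0.179  0.128]
picks 0.9 [316. 110.] [0.621 0.349 0.12 ]
mustard 0.63 [276. 122.] [0.496 0.336 0.12 ]
1.0 [0.22358767 0.58362928 0.23131433] [2.58841873e+00 1.78030634e+00 3.63087794e-05] 0.08536149725375984
```

View pics/a_top.png

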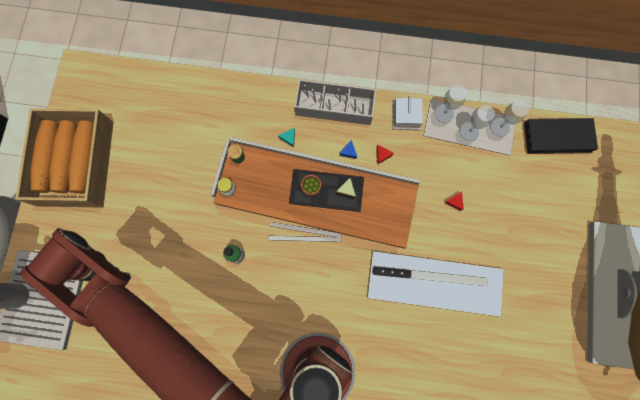

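View pics/a_side.png

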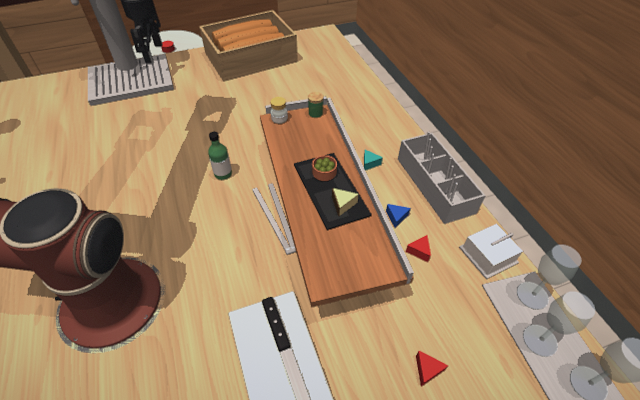

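Top view: shelf with slate at (327,190), olives at (311,185) and pale cheese at (346,187). The blue (348,149), red (384,153), (455,200) and turquoise (287,136) wedges on the counter are look-alikes, so I'm ignoring them. Next I measure the slate and shelf in rectified crops.

```bash
cat >> h.py <<'E'
def rect(cam,im,z,x0=.40,x1=.72,y0=.42,y1=-.28,s=1000):
    # image: columns along -y from y0, rows along -x from x1
    W,H=int((y0-y1)*s),int((x1-x0)*s)
    w=[(x1,y0),(x1,y1),(x0,y1),(x0,y0)]
    src=np.float32([proj(cam,(a,b,z)) for a,b in w]);dst=np.float32([(0,0),(W,0),(W,H),(0,H)])
    return cv2.warpPerspective(im,cv2.getPerspectiveTransform(src,dst),(W,H),flags=cv2.INTER_CUBIC)
def slate(cam,pr=True):
    im=viewer.get_image(cam);r=rect(cam,im,.128)
    m=(r.max(2)<70).astype(np.uint8)
    rs=nets.masks_of(cam,"slate")
    if rs:
        nm=rect(cam,rs[0]["region"].astype(np.uint8)*255,.128)>100
        m&=cv2.dilate(nm.astype(np.uint8),np.ones((9,9)))
    m=cv2.morphologyEx(m,cv2.MORPH_OPEN,np.ones((5,5)))
    cs=cv2.findContours(m,cv2.RETR_EXTERNAL,cv2.CHAIN_APPROX_NONE)[0]
    c=max(cs,key=cv2.contourArea);b=cv2.boxPoints(cv2.minAreaRect(c))
    P=np.c_[.72-b[:,1]/1000,.42-b[:,0]/1000]
    return im,r,P,cv2.minAreaRect(c)
def plank(cam,im):
    r=rect(cam,im,.12);hsv=cv2.cvtColor(r,cv2.COLOR_BGR2HSV)
    return r,hsv
E
python3 - <<'E'
from h import *
out=[]
for c in("top","side"):
    im,r,P,mr=slate(c);print(c,P.round(4).tolist(),mr)
    for th,z in(("olives",.145),("cheese",.143)):
        for k in nets.masks_of(c,th)[:4]:
            l,t,rr,b=k["box"];print(th,round(k["confidence"],2),k["box"],at_z(c,((l+rr)/2,(t+b)/2),z).round(3))
    rp=rect(c,im,.12);cv2.polylines(rp,[np.int32(cv2.boxPoints(mr))],True,(0,255,0),1)
    for i in range(0,700,50): cv2.line(rp,(i,0),(i,6 if i%100 else 12),(255,0,255),1)
    for i in range(0,320,20): cv2.line(rp,(0,i),(6 if i%100 else 12,i),(255,0,255),1)
    out.append(rp[:300])
cv2.imwrite("pics/b.png",np.vstack(out))
E
```

```text
top [[0.5954999923706055, 0.15459999442100525], [0.6007000207901001, -0.061900001019239426], [0.4927999973297119, -0.06449999660253525], [0.48750001192092896, 0.15199999511241913]] ((374.9671630859375, 175.8863525390625), (107.95660400390625, 216.5275115966797), 88.61964416503906)
olives 0.58 [301.6, 172.5, 320.3, 196.6] [0.55  0.092 0.145]
olives 0.45 [289.0, 170.9, 365.1, 213.9] [0.532 0.041 0.145]
cheese 0.67 [378.4, 145.6, 391.0, 164.4] [ 0.674 -0.119  0.143]
cheese 0.62 [341.2, 136.9, 357.3, 157.6] [ 0.683 -0.008  0.143]
cheese 0.56 [444.5, 194.1, 466.2, 211.6] [ 0.553 -0.346  0.143]
cheese 0.54 [335.9, 181.8, 355.5, 201.6] [ 0.542 -0.015  0.143]
side [[0.5956000089645386, 0.15469999611377716], [0.6001999974250793, -0.06650000065565109], [0.491100013256073, -0.06880000233650208], [0.4864000082015991, 0.15240000188350677]] ((377.0455322265625, 176.68655395507812), (109.14299774169922, 221.30615234375), 88.80650329589844)
olives 0.95 [312.3, 154.4, 335.8, 183.4] [0.546 0.092 0.145]
cheese 0.84 [416.8, 350.4, 447.3, 383.6] [ 0.548 -0.407  0.143]
cheese 0.83 [329.5, 183.9, 359.8, 216.7] [ 0.554 -0.016  0.143]
cheese 0.78 [364.9, 152.9, 382.6, 170.6] [0.671 0.075 0.143]
cheese 0.65 [405.8, 235.7, 433.0, 262.4] [ 0.647 -0.191  0.143]
```

View pics/b.png

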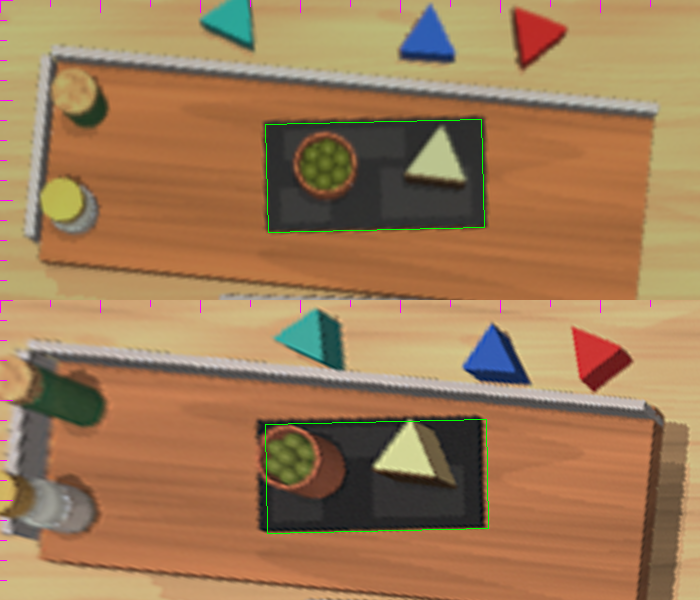

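Olives and the pale cheese sit on the slate in both views. The slate is about 6.5° skew to the rail, with its right end nearer. I'll fit the plank edges and start moving: gripper shut, jaws turned along the shelf, and a travel leg over the front.

```bash
cat >> h.py <<'E'
def shelf_fit(im,cam):
    r=rect(cam,im,.12,y1=-.30);hsv=cv2.cvtColor(r,cv2.COLOR_BGR2HSV)
    m=cv2.inRange(hsv,(5,130,60),(15,255,255));m=cv2.morphologyEx(m,cv2.MORPH_CLOSE,np.ones((7,7)))
    f=[(c,np.max(np.nonzero(m[:,c])[0])) for c in range(110,250,5) if m[:,c].any()]
    b=[(c,np.min(np.nonzero(m[:,c])[0])) for c in range(130,600,10) if m[:,c].any()]
    e=[(np.max(np.nonzero(m[k])[0]),k) for k in range(140,260,5) if m[k].any()]
    o=[]
    for pts in(f,b,e):
        vx,vy,x,y=cv2.fitLine(np.float32(pts),cv2.DIST_HUBER,0,.01,.01).ravel()
        o.append((.72-y/1000,.42-x/1000,np.degrees(np.arctan2(-vy,-vx))))
    return np.round(o,4)
E
python3 - <<'E'
from h import *
for c in("top","side"):
    im=cv2.imread(f"pics/a_{c}.png");print(c,"front/back/end: point x,y, dir deg\n",shelf_fit(im,c))
E
```

```text
top front/back/end: point x,y, dir deg
 [[ 4.446000e-01  2.450000e-01 -1.748208e+02]
 [ 6.253000e-01  2.400000e-02 -1.745410e+02]
 [ 5.225000e-01 -2.250000e-01  9.526300e+01]]
side front/back/end: point x,y, dir deg
 [[ 4.451000e-01  2.355000e-01 -1.743014e+02]
 [ 6.296000e-01  7.260000e-02 -1.744711e+02]
 [ 5.225000e-01 -2.348000e-01  9.562260e+01]]
```

step_arm(
  moves=[
    [[2, -4, 0, 0.1], [2, -4, 0, 0.1], [2, -4, 0, 0.07], [2, -4, 0, 0], [2, -4, 0, 0], [2, -4, 0, 0], [2, -4, 0, 0], [2, -4, 0, 0], [2, -4, 0, 0], [2, -4, 0, 0]],
  ],
  grip=1,
)

```text
t: 2.23
tool_pos: [0.4104, 0.2091, 0.2317]
tool_rot: [2.325, 2.113, 0.002]
contact_force: [1.8, -0.6, 0.4]
opening: -0.0001
```

step_arm(
  moves=[
    [[1.2, -3.5, 0, 0], [1.2, -3.5, 0, 0], [1.2, -3.6, 0, 0], [1.2, -3.6, 0, 0], [0, 0, -2.5, 0], [0, 0, -2.5, 0], [0, 0, -2, 0], [0, 0, -1.5, 0], [0, 0, -1, 0], [0, 0, 0, 0]],
  ],
)

```text
t: 3.07
tool_pos: [0.4563, 0.0689, 0.1338]
tool_rot: [-2.323, -2.11, 0.005]
contact_force: [-0.5, 0.0, -0.4]
opening: 0.0004
```

```bash
python3 - <<'E'
from h import *
im=viewer.get_image("side");cv2.imwrite("pics/c.png",cv2.resize(im[120:310,230:450],None,fx=3,fy=3))
print(readout.get_obs()["tool_pos"],readout.get_obs()["contact_force"])
E
```

```text
[0.45723792 0.06898517 0.1354774 ] [-0.24273464 -0.11148828 -0.53119332]
```

View pics/c.png

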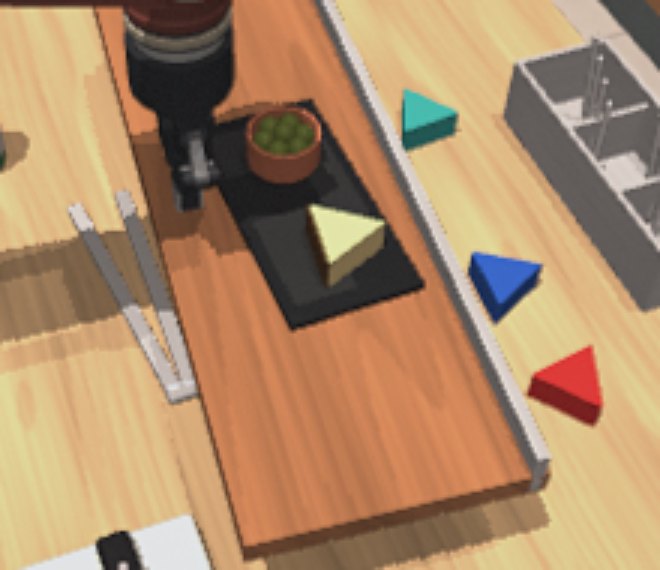

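Crop: the shut fingertip (about 190,200) stands over the plank just in front of the slate's long side, left of its middle. Now down to slate level.

step_arm(
  moves=[
    [[0, 0, -0.5, 0], [0, 0, -0.5, 0], [0, 0, -0.2, 0], [0, 0, 0, 0]],
  ],
)

```text
t: 3.45
tool_pos: [0.4578, 0.069, 0.1242]
tool_rot: [-2.325, -2.113, 0.0]
contact_force: [0.6, 0.0, -0.2]
opening: -0.0001
```

step_arm(
  moves=[
    [[0.3, -0.03, 0, 0], [0.4, -0.04, 0, 0], [0.4, -0.04, 0, 0], [0.4, -0.04, 0, 0], [0.4, -0.04, 0, 0], [0.4, -0.04, 0, 0], [0.4, -0.04, 0, 0], [0.3, -0.03, 0, 0], [0.3, -0.03, 0, 0], [0.2, -0.02, 0, 0]],
  ],
)

```text
t: 4.28
tool_pos: [0.4915, 0.066, 0.1241]
tool_rot: [-2.321, -2.11, 0.005]
contact_force: [-8.0, 2.2, 6.5]
opening: -0.0
```

step_arm(
  moves=[
    [[0.3, -0.03, 0, 0], [0.3, -0.03, 0, 0], [0.2, -0.02, 0, 0], [0.1, -0.01, 0, 0], [0, 0, 0, 0]],
  ],
)

```text
t: 4.7
tool_pos: [0.4993, 0.0654, 0.1241]
tool_rot: [-2.319, -2.108, 0.009]
contact_force: [-12.0, 2.7, 8.6]
opening: 0.0002
```

```bash
cat >> h.py <<'E'
XS=np.array([.9956,-.0941]);YS=np.array([.0941,.9956])
def report():
    for c in("side","top"):
        im,r,P,mr=slate(c)
        print(c,"slate corners rel rail/end mm",[(round(float(p@XS-.620)*1000),round(float(p@YS+.180)*1000)) for p in P],np.round(mr[1]))
    o=readout.get_obs();p=o["tool_pos"];print("t",o["t"],"tcp",p.round(4),"rel",np.round([p[:2]@XS-.620,p[:2]@YS+.180],4),o["contact_force"].round(1))
E
python3 -c "
from h import *
report()"
```

```text
side slate corners rel rail/end mm [(-123, 345), (-13, 353), (1, 165), (-109, 157)] [188. 110.]
top slate corners rel rail/end mm [(-113, 234), (-1, 239), (2, 168), (-109, 162)] [ 71. 112.]
t 4.9 tcp [0.4993 0.0654 0.1241] rel [-0.1291  0.2921] [-11.8   2.2   7.8]
```

step_arm(
  moves=[
    [[0.2, -0.02, 0, 0], [0.2, -0.02, 0, 0], [0.2, -0.02, 0, 0], [0.1, -0.01, 0, 0], [0, 0, 0, 0]],
  ],
)

```text
t: 5.32
tool_pos: [0.5057, 0.0662, 0.1239]
tool_rot: [-2.317, -2.106, 0.007]
contact_force: [-13.5, 7.1, 8.8]
opening: -0.0001
```

```bash
python3 - <<'E'
from h import *
report();cv2.imwrite("pics/d.png",cv2.resize(viewer.get_image("side")[100:310,230:450],None,fx=2.5,fy=2.5))
E
```

```text
side slate corners rel rail/end mm [(-116, 381), (-2, 383), (1, 161), (-113, 159)] [222. 114.]
top slate corners rel rail/end mm [(-111, 238), (1, 242), (4, 166), (-109, 162)] [ 76. 112.]
t 5.5167 tcp [0.5057 0.0662 0.1239] rel [-0.1228  0.2935] [-13.8   8.2   8.8]
```

View pics/d.png

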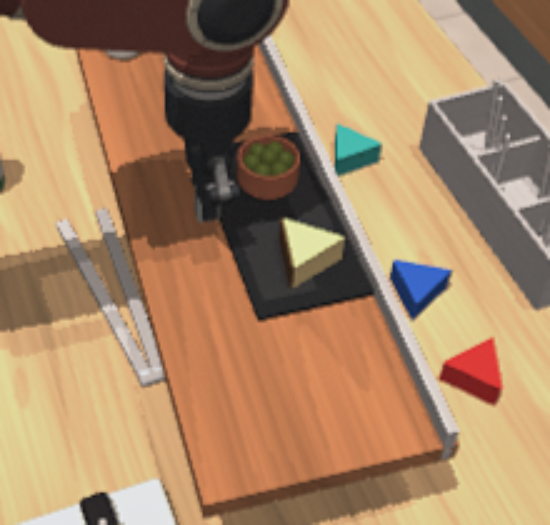

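Side view: the slate lies almost flush along the rail, corners about -2 and +1 mm, with olives and cheese upright. Next I back off, go round to the left end at plank height, and look.

step_arm(
  moves=[
    [[-0.5, 0.05, 0, 0], [-1.2, 0.11, 0, 0], [-1.3, 0.12, 0.2, 0], [0.12, 1.3, 0, 0], [0.23, 2.4, 0, 0], [0.26, 2.8, 0, 0], [0.26, 2.8, 0, 0], [0.24, 2.45, 0, 0], [0, 0, 0, 0], [0, 0, 0, 0]],
  ],
)

```text
t: 6.4
tool_pos: [0.4903, 0.1849, 0.1263]
tool_rot: [2.323, 2.115, -0.0]
contact_force: [-0.8, 0.1, -0.3]
opening: -0.0001
```

step_arm(
  moves=[
    [[1.0, -0.1, 0, 0], [1.8, -0.17, 0, 0], [1.8, -0.17, 0, 0], [1.8, -0.17, 0, 0], [1.8, -0.17, 0, 0], [1.0, -0.1, 0, 0], [0, 0, -0.2, 0], [0, 0, 0, 0]],
  ],
)

```text
t: 7.07
tool_pos: [0.5819, 0.1744, 0.1236]
tool_rot: [-2.326, -2.11, 0.002]
contact_force: [-0.3, 0.2, -0.6]
opening: -0.0001
```

```bash
python3 - <<'E'
from h import *
report();cv2.imwrite("pics/e.png",cv2.resize(viewer.get_image("side")[60:310,210:450],None,fx=2.3,fy=2.3))
E
```

```text
side slate corners rel rail/end mm [(-113, 383), (-2, 384), (1, 160), (-110, 159)] [224. 111.]
top slate corners rel rail/end mm [(-112, 371), (-1, 373), (3, 165), (-109, 163)] [208. 111.]
t 7.2667 tcp [0.5812 0.1753 0.1241] rel [-0.0579  0.4093] [ 1.3 -0.2 -0.1]
```

View pics/e.png

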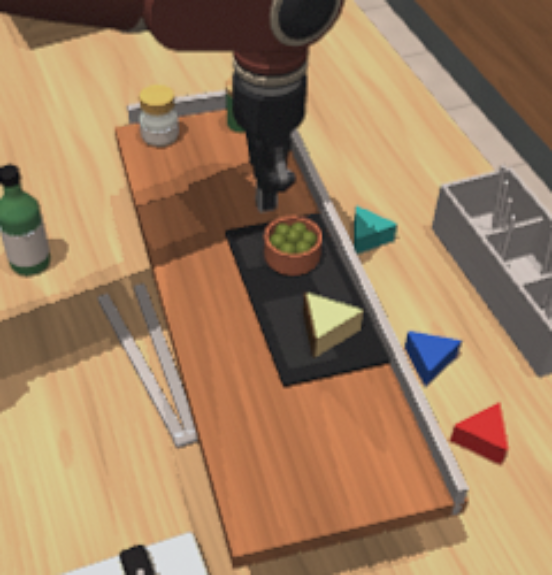

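Crop: the fingertip (265,205) stands just left of the slate's short end, clear of the dish. Now the push along the rail.

step_arm(
  moves=[
    [[-0.02, -0.3, 0, 0], [-0.03, -0.4, 0, 0], [-0.03, -0.4, 0, 0], [-0.03, -0.4, 0, 0], [-0.03, -0.4, 0, 0], [-0.03, -0.4, 0, 0], [-0.03, -0.4, 0, 0], [-0.03, -0.4, 0, 0], [-0.03, -0.4, 0, 0], [-0.03, -0.4, 0, 0]],
  ],
)

```text
t: 8.15
tool_pos: [0.5791, 0.1363, 0.1243]
tool_rot: [-2.325, -2.112, -0.001]
contact_force: [0.5, 4.8, -0.1]
opening: 0.0002
```

step_arm(
  moves=[
    [[-0.03, -0.4, 0, 0], [-0.03, -0.4, 0, 0], [-0.03, -0.4, 0, 0], [-0.03, -0.4, 0, 0], [-0.03, -0.4, 0, 0], [-0.03, -0.4, 0, 0], [-0.03, -0.4, 0, 0], [-0.03, -0.3, 0, 0], [-0.02, -0.2, 0, 0], [-0.01, -0.1, 0, 0]],
  ],
)

```text
t: 8.98
tool_pos: [0.5764, 0.102, 0.1243]
tool_rot: [-2.326, -2.112, -0.0]
contact_force: [0.1, 4.7, 0.2]
opening: -0.0002
```

```bash
python3 - <<'E'
from h import *
report();cv2.imwrite("pics/f.png",cv2.resize(viewer.get_image("side")[60:310,210:450],None,fx=2.3,fy=2.3))
E
```

```text
side slate corners rel rail/end mm [(-112, 332), (0, 331), (-1, 106), (-114, 107)] [225. 113.]
top slate corners rel rail/end mm [(-111, 291), (0, 290), (0, 110), (-111, 110)] [180. 111.]
t 9.1833 tcp [0.5764 0.102  0.1243] rel [-0.0558  0.3358] [0.5 2.5 0.9]
```

View pics/f.png

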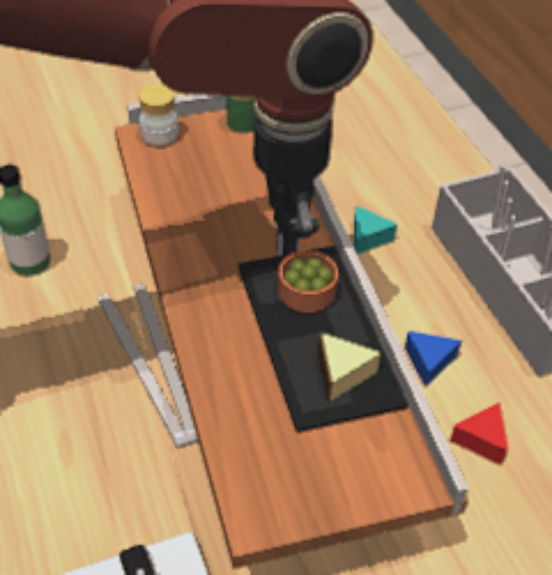

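The slate slid about 54 mm and stayed flush (corners 0 and -1 mm), load unmoved. About 163 mm to go, so I'll do 140 mm and check.

step_arm(
  moves=[
    [[-0.01, -0.2, 0, 0], [-0.03, -0.3, 0, 0], [-0.03, -0.4, 0, 0], [-0.03, -0.4, 0, 0], [-0.04, -0.4, 0, 0], [-0.03, -0.4, 0, 0], [-0.04, -0.4, 0, 0], [-0.03, -0.4, 0, 0], [-0.04, -0.4, 0, 0], [-0.03, -0.4, 0, 0]],
  ],
)

```text
t: 10.07
tool_pos: [0.5732, 0.0656, 0.1243]
tool_rot: [-2.325, -2.112, -0.001]
contact_force: [0.5, 3.9, 1.1]
opening: -0.0003
```

step_arm(
  moves=[
    [[-0.04, -0.4, 0, 0], [-0.03, -0.4, 0, 0], [-0.04, -0.4, 0, 0], [-0.03, -0.4, 0, 0], [-0.04, -0.4, 0, 0], [-0.03, -0.4, 0, 0], [-0.04, -0.4, 0, 0], [-0.03, -0.4, 0, 0], [-0.04, -0.4, 0, 0], [-0.03, -0.4, 0, 0]],
  ],
)

```text
t: 10.9
tool_pos: [0.5697, 0.0257, 0.1243]
tool_rot: [-2.324, -2.112, -0.001]
contact_force: [-0.0, 4.6, 1.0]
opening: 0.0001
```

step_arm(
  moves=[
    [[-0.04, -0.4, 0, 0], [-0.03, -0.4, 0, 0], [-0.04, -0.4, 0, 0], [-0.03, -0.4, 0, 0], [-0.04, -0.4, 0, 0], [-0.03, -0.4, 0, 0], [-0.04, -0.4, 0, 0], [-0.03, -0.4, 0, 0], [-0.04, -0.4, 0, 0], [-0.03, -0.3, 0, 0]],
  ],
)

```text
t: 11.73
tool_pos: [0.5661, -0.0134, 0.1243]
tool_rot: [-2.324, -2.112, -0.001]
contact_force: [0.0, 5.3, 1.5]
opening: -0.0
```

step_arm(
  moves=[
    [[-0.04, -0.4, 0, 0], [-0.03, -0.4, 0, 0], [-0.04, -0.4, 0, 0], [-0.03, -0.4, 0, 0], [-0.03, -0.3, 0, 0], [-0.02, -0.2, 0, 0], [-0.01, -0.1, 0, 0]],
  ],
)

```text
t: 12.32
tool_pos: [0.5641, -0.0353, 0.1243]
tool_rot: [-2.324, -2.112, -0.001]
contact_force: [0.5, 5.9, 1.4]
opening: 0.0
```

```bash
sed -i 's/y1=-.28,/y1=-.32,/' h.py; python3 - <<'E'
from h import *
report();cv2.imwrite("pics/g.png",cv2.resize(viewer.get_image("side")[100:340,230:470],None,fx=2.4,fy=2.4))
E
```

```text
side slate corners rel rail/end mm [(-111, 192), (-1, 191), (-3, -31), (-113, -30)] [223. 110.]
top slate corners rel rail/end mm [(-110, 132), (1, 131), (0, -28), (-111, -27)] [159. 111.]
t 12.5167 tcp [ 0.5641 -0.0355  0.1243] rel [-0.055   0.1977] [0.  4.7 1.3]
```

View pics/g.png

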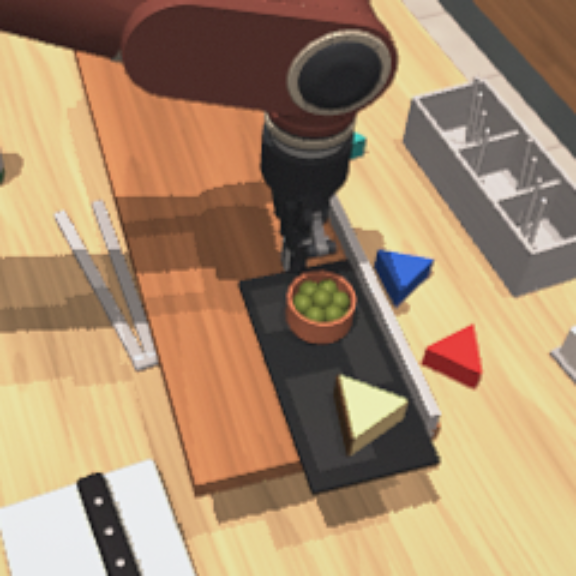

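Overhang is now about 30 mm (26 by side, 33 by top) and the slate is flush. I'll push 24 mm more, then back off and check.

step_arm(
  moves=[
    [[-0.02, -0.2, 0, 0], [-0.03, -0.4, 0, 0], [-0.04, -0.4, 0, 0], [-0.04, -0.4, 0, 0], [-0.04, -0.4, 0, 0], [-0.03, -0.3, 0, 0], [-0.02, -0.2, 0, 0], [-0.01, -0.1, 0, 0], [0, 0, 0, 0], [0, 0, 0, 0]],
  ],
)

```text
t: 13.4
tool_pos: [0.562, -0.0596, 0.1243]
tool_rot: [-2.325, -2.112, 0.0]
contact_force: [0.2, 4.7, 1.1]
opening: 0.0
```

step_arm(
  moves=[
    [[0.03, 0.3, 0, 0], [0.1, 1.0, 0, 0], [0.2, 2.0, 0, 0], [0.3, 3.0, 1, 0], [0.3, 3.0, 3, 0], [0, 3, 4, 0], [0, 3, 4, 0], [-3, 0, 2, 0], [-3, 0, 0, 0], [-3, 0, 0, 0]],
  ],
)

```text
t: 14.23
tool_pos: [0.4812, 0.0831, 0.2525]
tool_rot: [2.321, 2.111, 0.002]
contact_force: [-0.3, -0.3, 0.1]
opening: -0.0002
```

```bash
python3 - <<'E'
from h import *
report();im=viewer.get_image("side")
s=rect("side",im,.12,y0=.2,y1=-.32);t=rect("top",viewer.get_image("top"),.12,y0=.2,y1=-.32)
cv2.imwrite("pics/h.png",np.vstack([t[60:320],s[60:320]]))
for c in("side","top"):
    for th,z in(("olives",.145),("cheese",.143)):
        for k in nets.masks_of(c,th)[:4]:
            l,tt,rr,b=k["box"];p=at_z(c,((l+rr)/2,(tt+b)/2),z)[:2];q=(p@XS-.62,p@YS+.18)
            print(c,th,round(k["confidence"],2),np.round(q,3))
E
```

```text
side slate corners rel rail/end mm [(-112, 166), (0, 165), (-3, -56), (-114, -55)] [221. 112.]
top slate corners rel rail/end mm [(-110, 166), (2, 165), (0, -52), (-111, -51)] [217. 112.]
t 14.4333 tcp [0.481  0.0828 0.2504] rel [-0.1489  0.3076] [-0.  -1.   0.6]
side olives 0.57 [-0.054  0.107]
side cheese 0.86 [0.031 0.142]
side cheese 0.79 [0.044 0.321]
side cheese 0.78 [0.043 0.053]
side cheese 0.66 [-0.048 -0.008]
top olives 0.83 [-0.046  0.104]
top cheese 0.75 [0.058 0.238]
top cheese 0.69 [-0.034 -0.112]
top cheese 0.65 [-0.057 -0.01 ]
top cheese 0.61 [0.041 0.428]
```

View pics/h.png

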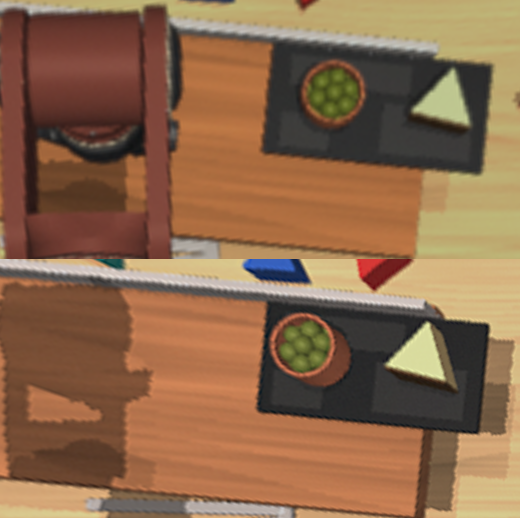

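```bash
python3 -c "
from h import *
o=readout.get_obs();print(o['t'],abs(o['dq']).max(),o['contact_force']);print(ctrl.finish_job())"
```

```text
14.7333 0.005898518215438573 [-0.18649073 -0.0136337  -0.6353069 ]
the job is handed in; nothing more can be done
None
```

I pushed the slate back against the rail with shut fingers, slid it along the rail to overhang the open end, withdrew the arm, and handed the job in at about 14.7 s. The hand-in reports no verdict.

Last checks:
- **Overhang:** about 55 mm. The side camera gave 56 mm and the top camera 52 mm; reading the edges off the last picture gave about 53 and 58 mm. The shelf's end edge itself was only known to about 5 mm, because the two cameras differed on it. The network's shelf-end point disagreed by about 15 mm. I rejected it because it appeared to be marking the top of the rail, but if it were right, the overhang would be about 70 mm, just inside the 72 mm limit.
- **Rail:** the back left corner measured 0 mm from the rail (side) and +2 mm (top); the back right corner measured -3 mm (side) and 0 mm (top). The limit is 8 mm. The right corner may have opened a millimetre or two during the slide, and I did not press it in again.
- **Load:** the olive dish and the cheese stood upright on the slate and were not touched.
- **Bystanders:** the arm touched nothing at hand-in. I did not measure the bystanders' positions again, but the arm met nothing but the slate.

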